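# Scan the carton label

## Robot

A 7-joint arm with a two-finger parallel gripper is mounted at the origin on the work surface. World frame = base frame: x ahead of the robot, y to its left, z up, the work surface at z = 0. Lengths are in m, angles in rad, forces in N, time in s.
With the tool pointing down it reaches from about 0.425 to 1.025 m from the base axis. Payload 3.6 kg.
Tool frame: the origin (TCP) lies on the mounting face of the last link; the fingertips stand 173 mm ahead of it and the grasp point (between the pads) lies 155 mm ahead of it (env.hold_point_z is the distance from the TCP to the grasp point, in m); z points along the fingers, y is the line along which they close (so a half turn about z gives the same grasp; the last joint's range is limited). The gripper opens to 85 mm and grips with 20 to 120 N. Pads are 22 mm wide; open, the fingers measure 114 mm over their backs; the gripper's body (76 mm by 85 mm) begins 54 mm behind the grasp point. The pads swing forward as they close: fully open they stand 13 mm farther back than shut.
Start: joints at [1.198, 0.591, 0.048, 1.609, -0.033, 0.943, -0.034], TCP at [0.2, -0.697, 0.405] pointing down, gripper open.
Joint ranges: [-2.69, 2.69], [-0.47, 2.24], [-1.27, 1.36], [0.19, 2.51], [-1.53, 4.68], [0.08, 2.07], [-3.09, 3.09]. Speed limits (rad/s): [2.57, 2.57, 3.14, 3.14, 3.14, 3.14, 3.14].

## Interface

Orientations are given as a 3x3 rotation matrix whose columns are the frame's x, y, z axes.
In Python, from cell import env gives the robot as it stands.
- The arm moves only by the tool move_arm, never from a script. Its argument "motion" is a list that holds one entry, the list of rows, each a list of 7 numbers: the turn, a rotation vector about the tool's x, y, z in degrees, then the shift along the tool's x, y, z in mm, then the closure, from -1 (fully open) to 1 (shut). A call has exactly 10 rows; each row is the pose to reach, as a shift and turn from the pose commanded when the call began, along the tool's axes at that moment; what a row does not reach only later rows make up. A row lasts 1/8 s, in which the tool goes at most 62.5 mm and 10.7 degrees, less where a joint would pass 70% of its speed; a pose out of reach is approached as far as the arm can. A call with a gripper value outside its range is refused whole. The fingers move at their own pace and stop on an object; "force" is the grip in N (left out, the last holds). Time passes only in rows, so rows that repeat a pose let the fingers close, or fill a call up. It gives the time, the measured TCP pose, the force, the opening and the grip force at its end, in the units of the state.
- env.read_state(): the state, without advancing time (a new reading comes with each control period).
- env.get_image(name): name is "side" or "top" or "wrist"; returns (picture, depth): 384x512x3 uint8, red, green, blue; 384x512 float32, m along the optical axis (not along the pixel's ray), 0 where there is no reading.
- env.calibration(name): a dict with "fx", "fy", "cx", "cy" (pixels), "R" (3x3) and "t" (3): a world point X has camera coordinates R X + t; the wrist camera has in their place "hand_eye" (4x4, takes a point from camera to tool coordinates, whose origin is the TCP and whose axes are the flange's). Camera axes: x right, y down, z forward; pixel columns grow to the right and rows downward; lengths in m; the calibration is good to about 2 mm. A picture is of the moment at which its call begins: read the wrist's pose just before it. calibration takes no time and is no camera call.
- env.sign_off(): hands the job in; it is judged then, once.
Trained networks look in the newest picture that a camera, given by its name, has taken for a name from the list of things; names that differ only in an ending like _2 or _b are one class to them, and where a whole thing is asked for, a point or a joint stands for the part that bears it (a point fixed in the world has none). Each returns a list of dicts, best first, with "confidence" (0 to 1); they miss things now and then, are a little off and sometimes report something else, mostly with a low value. They report only what shows in the picture. A call takes as long as a camera call. They do not tell look-alikes from the thing itself.
- env.masks_of(label, camera): "region" (384x512 bool, what is visible of it) and "pixel" ([column, row] in pixels, amid what is visible of it).
The state is a dict: "t": time; "q": joint angles; "joint_velocities": joint speeds; "effort": joint torques, N m; "ee_pos": TCP position; "tool_rot": TCP orientation; "wrist_force": force on the tool from outside, world axes, zero at the start; "moment": the same for the moment, N m; "width": finger opening in m; "grip_force": force on a finger pad.
Only numpy, scipy, OpenCV 4.12 (cv2) and the standard library are available. Lean on these libraries where they do the work, as an engineer would, in place of code of your own. Each camera call takes 0.05 s, during which the arm holds its last target. There are 200 camera calls.

## Task

A small yellow box of screws stands on the shipping label of the carton. First move it, right way up, into the blue tray and let go of it there; then draw the orange hand scanner up out of its stand, turn it nose-down and finish while still holding it in the air, about 10 cm above the label, pointing roughly straight down at the middle of the label and touching nothing else. Do not push the carton about, and leave the other things on the bench where they are.

Things in the scene. Friction and masses are not known exactly. Their poses are not given: they have to be found in the camera images.
- screw_box_center (a point): centre of the small yellow box of screws with black bands and a white patch on top, 64 mm (its x) x 44 mm (its y) x 36 mm high, about 0.25 kg; z is up. It stands on the label of the carton at the start; seen from above, the white rim of the label shows round it.
- label (a point): centre of the white bar-code label, 90 x 70 mm, on the top face of a heavy brown carton (260 mm along x, 180 mm along y, 60 mm high, 3 kg, loose on the bench). The point lies on the top face, 60 mm above the bench, 50 mm from the carton's middle towards its -x side; z is up.
- carton: the heavy brown carton itself, 260 x 180 x 60 mm; origin at the centre of its underside.
- tray: shallow open blue tray fixed to the bench, 170 mm (x) x 150 mm (y) outside, walls 4 mm thick and 35 mm high, floor 4 mm thick; origin at the centre of its underside, z up.
- stand: fixed scanner stand: round black foot 112 mm across and 12 mm thick with an upright grey rectangular sleeve (46 x 38 mm outside, 38 x 30 mm inside, top 70 mm above the bench) that holds the scanner's handle; origin at the centre of its underside. The scanner must rise 60 mm to leave the sleeve.
- scanner_head (a point): centre of the scanner's head: an orange box 95 mm long, 40 mm wide (grip its flat sides from above), 38 mm high. x: the direction it looks, out of the nose, 30 degrees below level as parked; y: across the head, its sides 20 mm each way; z: out of its top. Parked, this centre is 132 mm above the bench, the head's highest edge 172 mm.
- scanner_window (a point): centre of the dark red window at the nose of the scanner, 48 mm ahead of the head's centre along x; same axes: x is the direction in which the scanner looks.
- scanner: the pistol-grip scanner, about 0.2 kg: black handle 34 mm (x) x 26 mm (y), parked upright in the stand's sleeve. Origin at the centre of the handle's lower end, z up along the handle, nose towards -x; the head's centre is at x -12, z 120 mm.
- screw_box: the small yellow box of screws; origin at the centre of its underside.
- tape_roll: roll of brown packing tape, 84 mm across, 24 mm high, lying on the carton behind the label; leave it. Origin at the centre of its underside.
- big_bolt: steel bolt standing on its head, 34 mm across, 65 mm high, on the bench behind the stand; leave it. Origin at the centre of its underside.
- mug: white mug, 80 mm across, 90 mm high, at the left; leave it. Origin at the centre of its underside.
- nut_jar: clear jar with red cap, 70 mm across, 100 mm high, at the right; leave it. Origin at the centre of its underside.
Mind the look-alikes: they are no part of the job. Leave any green look-alike of the screw_box alone. What is shaped like the stand but green is not meant.

How it is judged:
On the way, in this order (a step that is already met when the one before it is completed fails the run):
1. the screw box stands in the blue tray, right way up and let go (x of screw_box_center in the frame of tray between -0.075 and 0.075 m and y of screw_box_center in the frame of tray between -0.065 and 0.065 m and z of screw_box_center in the frame of tray below 0.032 m and angle between screw_box_center's own z axis and vertical below 0.2 rad and contact force between the fingers and screw_box below 0.1 N and linear speed of screw_box below 0.03 m/s), for 0.2 s.
2. the scanner is held clear above its stand (height (world z) of scanner above 0.08 m and contact force between scanner and stand below 0.1 N and contact force between the fingers and scanner above 1 N), for 0.1 s.
At the end, for the whole second after the job is handed in: Screw box in the tray, right way up, released and still. The gripper holds the scanner still, looking within 30 degrees of straight down, the label's centre 50 to 200 mm ahead of the window and within 30 mm of the line of sight each way; the scanner touches nothing else (all of step 1 and angle between scanner_window's own x axis and vertical above 2.618 rad and x of label in the frame of scanner_window between 0.05 and 0.2 m and y of label in the frame of scanner_window between -0.03 and 0.03 m and z of label in the frame of scanner_window between -0.03 and 0.03 m and contact force between the fingers and scanner above 1 N and linear speed of scanner below 0.04 m/s and height (world z) of scanner_head above 0.13 m and contact force between scanner and carton below 0.1 N and contact force between scanner and stand below 0.1 N and contact force between scanner and tray below 0.1 N and contact force between scanner and screw_box below 0.1 N and contact force between scanner and tape_roll below 0.1 N and contact force between scanner and big_bolt below 0.1 N and contact force between scanner and mug below 0.1 N and contact force between scanner and nut_jar below 0.1 N); the arm keeps its last pose, push and grip.
It fails at once if the carton is pushed more than 25 mm (distance of carton from where it was at the start of the episode above 0.025 m).
It fails at once if the tape roll, bolt, mug or jar is moved more than 30 mm (distance of any of tape_roll, big_bolt, mug, nut_jar from where it was at the start of the episode above 0.03 m).
It also fails if it takes over 58 s, if anything falls off the work surface, if the arm or the gripper's body presses on something with over 40 N, if the wrist force passes 120 N, or if a joint passes its speed limit or range.

## Working session

There is one attempt and no reset: what is moved stays moved. The work goes in short steps, Python scripts to look and compute and a tool call to move; the robot and the scene stay as the last step left them, time stands still between calls to the robot, and variables do not carry over. Pictures are saved under pics/ and viewed, at most 10 in all, crops included, and the job is handed in when it is done.

Besides the shell and the picture viewer there is one more tool, called after "Emit:" by a JSON object that holds its "method" and its "body", one argument or row to a line. move_arm: Moves the arm, as the interface text tells. Its arguments: {"type":"object","properties":{"motion":{"type":"array"},"force":{"type":"number"}},"required":["motion"]}

```bash
mkdir -p pics; ls; cat > h.py <<'E'
import numpy as np, cv2
from cell import env
def cloud(name):
    s=env.read_state(); im,d=env.get_image(name); c=env.calibration(name)
    v,u=np.mgrid[:384,:512]
    P=np.stack([(u-c['cx'])/c['fx']*d,(v-c['cy'])/c['fy']*d,d],-1)
    if 'R' in c: W=(P-np.array(c['t']))@np.array(c['R'])
    else:
        H=np.array(c['hand_eye']); P=P@H[:3,:3].T+H[:3,3]
        W=P@np.array(s['tool_rot']).T+np.array(s['ee_pos'])
    W[d<=0]=np.nan
    return im,W
def save(n,im): cv2.imwrite(n,im[:,:,::-1])
E
python3 - <<'E'
from h import *
for c in ['top','side']:
    im,W=cloud(c); save(f'pics/{c}0.png',im); np.save(f'{c}0.npy',W)
    for n in ['screw_box','label','carton','tray','stand','scanner','scanner_head','scanner_window','tape_roll','big_bolt','mug','nut_jar']:
        for m in env.masks_of(n,c)[:3]:
            p=W[m['region']]; p=p[~np.isnan(p[:,0])]
            print(c,n,round(m['confidence'],2),np.round(m['pixel']),m['region'].sum(),*(np.round(np.percentile(p,q,axis=0),3) for q in (3,50,97)) if len(p) else '')
print(env.read_state(),env.calibration('wrist'))
E
```

```text
pics
top screw_box 0.6 [244. 190.] 295 [ 0.487 -0.016  0.064] [0.516 0.006 0.097] [0.548 0.029 0.102]
top screw_box 0.59 [240. 237.] 295 [ 0.337 -0.01   0.001] [0.366 0.02  0.036] [0.393 0.052 0.043]
top screw_box 0.49 [ 73. 200.] 720 [0.453 0.518 0.003] [0.488 0.572 0.044] [0.521 0.6   0.092]
top label 0.94 [248. 171.] 3763 [ 0.451 -0.094  0.055] [ 0.573 -0.013  0.061] [0.695 0.08  0.067]
top carton 0.9 [251. 170.] 3847 [ 0.449 -0.095  0.054] [ 0.573 -0.016  0.061] [0.695 0.08  0.067]
top tray 0.71 [319. 189.] 2319 [ 0.439 -0.321 -0.001] [ 0.52  -0.247  0.006] [ 0.602 -0.172  0.037]
top stand 0.73 [134. 211.] 872 [0.403 0.329 0.006] [0.45  0.374 0.014] [0.498 0.427 0.072]
top stand 0.63 [179. 174.] 466 [0.527 0.181 0.004] [0.574 0.21  0.014] [0.629 0.236 0.078]
top stand 0.46 [254. 173.] 3801 [ 0.449 -0.096  0.055] [ 0.572 -0.016  0.061] [0.695 0.079 0.067]
top scanner 0.62 [168. 173.] 497 [0.521 0.21  0.011] [0.565 0.233 0.148] [0.611 0.265 0.172]
top scanner 0.43 [250. 172.] 3782 [ 0.449 -0.094  0.055] [ 0.571 -0.017  0.061] [0.693 0.079 0.067]
top scanner_head 0.64 [166. 173.] 46
[... 3232 characters left out ...]
08769955e-05],
       [-4.05002259e-05,  2.04886458e-05, -9.99999999e-01]]), 'wrist_force': array([0.01439425, 1.21806746, 0.79326175]), 'moment': array([-0.03085825,  0.05559343, -0.02584061]), 'grip_force': 0.0, 'width': 0.08525699562947271} {'fx': 299.7840858663146, 'fy': 299.7840858663146, 'cx': 255.99403351716796, 'cy': 190.00340563498844, 'hand_eye': array([[ 2.99503688e-05, -9.60291015e-01, -2.79000297e-01,
         7.17339169e-02],
       [ 9.99999975e-01,  9.09275032e-05, -2.05614464e-04,
         7.16975626e-04],
       [ 2.22818522e-04, -2.79000284e-01,  9.60290993e-01,
         3.09351828e-02],
       [ 0.00000000e+00,  0.00000000e+00,  0.00000000e+00,
         1.00000000e+00]])}
```

```bash
python3 -c "
import cv2,numpy as np
a=cv2.imread('pics/top0.png');b=cv2.imread('pics/side0.png')
cv2.imwrite('pics/both0.png',np.hstack([cv2.resize(a,(400,300)),cv2.resize(b,(400,300))]))"
```

```text
(no output)
```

View pics/top0.png

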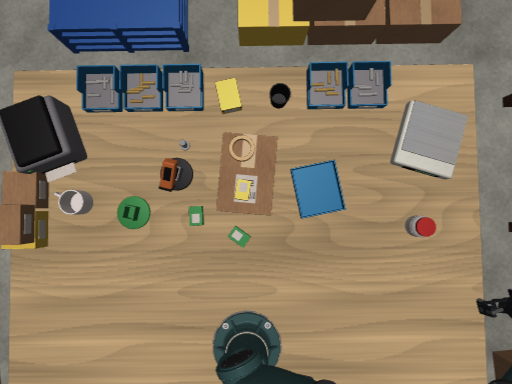

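View pics/side0.png

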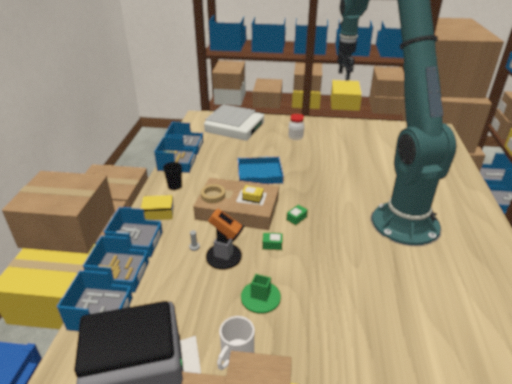

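The top view shows the yellow box at (244,188) on the carton's white label. The tray is at (318,189), and the orange scanner sits in its black stand at (174,174). These look similar but aren't the target:
- **Green boxes:** (196,215) and (239,237).
- **Yellow box:** (228,95), which stands on the bench rather than on the label.
- **Green stand:** (134,212).

The yellow box at (244,188) is the one meant. Next I'll confirm it in a crop and fit the poses.

```bash
cat > fit.py <<'E'
from h import *
im=cv2.imread('pics/top0.png')[:,:,::-1]; sd=cv2.imread('pics/side0.png')[:,:,::-1]
cv2.imwrite('pics/crop.png',np.hstack([cv2.resize(im[125:225,150:280],(520,400),interpolation=3),cv2.resize(sd[180:280,170:240],(280,400),interpolation=3)])[:,:,::-1])
T=np.load('top0.npy');S=np.load('side0.npy')
hsv=cv2.cvtColor(im,cv2.COLOR_RGB2HSV);hs=cv2.cvtColor(sd,cv2.COLOR_RGB2HSV)
def rect(n,P):
    P=P[~np.isnan(P[:,0])]
    r=cv2.minAreaRect((P[:,:2]*1000).astype(np.float32)); print(n,len(P),np.round(r[0],1),np.round(r[1],1),round(r[2],1),'z',np.round(np.percentile(P[:,2],[5,50,95]),3))
def sel(W,x0,x1,y0,y1,z0,z1): return (W[...,0]>x0)&(W[...,0]<x1)&(W[...,1]>y0)&(W[...,1]<y1)&(W[...,2]>z0)&(W[...,2]<z1)
for n,W in(('top',T),('side',S)):
    rect(n+' carton',W[sel(W,.42,.73,-.12,.12,.05,.07)])
    rect(n+' box',W[sel(W,.46,.58,-.05,.06,.085,.11)])
    rect(n+' tray rim',W[sel(W,.4,.64,-.36,-.14,.025,.05)])
    rect(n+' tape',W[sel(W,.6,.72,-.05,.07,.078,.1)])
    rect(n+' bolt',W[sel(W,.64,.71,.17,.24,.02,.08)])
for n,W,h in(('top',T,hsv),('side',S,hs)):
    o=(h[...,0]<16)&(h[...,1]>150)&sel(W,.5,.65,.17,.3,.08,.19)
    rect(n+' head',W[o])
    P=W[o]; Pc=P-P.mean(0); u,s,v=np.linalg.svd(Pc,full_matrices=False); print(P.mean(0).round(3),s.round(3),v.round(2))
    for lo,hi in((.08,.11),(.11,.13),(.13,.15),(.15,.165),(.165,.18)):
        q=P[(P[:,2]>lo)&(P[:,2]<hi)]; print(lo,len(q),q.mean(0).round(3) if len(q) else '')
    f=sel(W,.5,.68,.15,.32,.007,.018)&(h[...,2]<70); rect(n+' foot',W[f])
E
python3 fit.py
```

```text
top carton 3743 [572.8  -7.4] [180.2 260.8] 84.3 z [0.056 0.061 0.066]
top box 278 [518.4   5.8] [43.8 63.9] 79.6 z [0.093 0.097 0.102]
top tray rim 288 [ 520.9 -244. ] [170.2 151.5] 10.7 z [0.027 0.035 0.04 ]
top tape 256 [654.1   8.2] [78.  82.2] 89.2 z [0.081 0.085 0.09 ]
top bolt 45 [675.9 201.9] [20.7 17.6] 30.5 z [0.026 0.063 0.071]
side carton 1944 [569.6  -7.2] [190.8 261.8] 83.8 z [0.056 0.061 0.065]
side box 204 [515.1   5.7] [52.7 65. ] 77.6 z [0.087 0.096 0.1  ]
side tray rim 290 [ 517.3 -243.4] [170.3 161.8] 10.4 z [0.026 0.033 0.038]
side tape 187 [649.9  10.3] [80.6 82.9] 88.4 z [0.079 0.084 0.088]
side bolt 98 [674.2 205.4] [20.2 19.1] 55.9 z [0.021 0.049 0.067]
top head 330 [569.1 233.9] [39.1 90.7] 75.4 z [0.123 0.149 0.171]
[0.568 0.23  0.148] [0.545 0.254 0.186] [[-0.88  0.2  -0.44]
 [-0.09  0.83  0.55]
 [-0.47 -0.52  0.71]]
0.08 5 [0.579 0.219 0.086]
0.11 30 [0.539 0.229 0.123]
0.13 135 [0.551 0.234 0.14 ]
0.15 93 [0.585 0.228 0.158]
0.165 67 [0.593 0.228 0.169]
top foot 337 [599.1 209.3] [ 65.2 146.1] 89.6 z [0.009 0.013 0.017]
side head 496 [564.9 238.6] [40.8 92.2] 77.3 z [0.107 0.14  0.168]
[0.565 0.248 0.14 ] [0.579 0.334 0.202] [[-0.82  0.19 -0.53]
 [-0.56 -0.35  0.75]
 [ 0.05 -0.92 -0.39]]
0.08 35 [0.561 0.25  0.101]
0.11 96 [0.554 0.256 0.122]
0.13 224 [0.557 0.249 0.14 ]
0.15 94 [0.582 0.242 0.158]
0.165 47 [0.59  0.234 0.168]
side foot 421 [573.6 247.3] [100.7  87. ] 14.0 z [0.009 0.012 0.016]
```

View pics/crop.png

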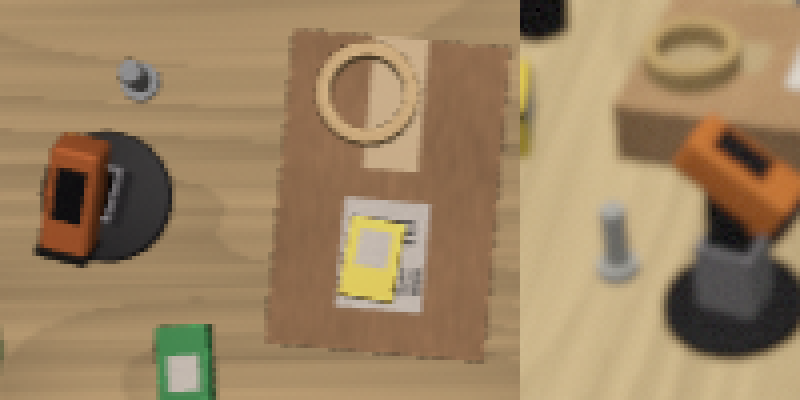

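The crop confirms that the yellow box stands on the white label, with the label's rim visible round it. The scanner's nose points to -x at a yaw of about -13°. I'll start moving towards the box.

Emit:
{"method": "move_arm", "body": {
  "motion": [
    [[0,0,1,18,-22,0,-1],[0,0,3,55,-65,0,-1],[0,0,5,93,-110,0,-1],[0,0,8,132,-155,0,-1],[0,0,10,172,-202,0,-1],[0,0,12,212,-250,0,-1],[0,0,15,252,-297,0,-1],[0,0,17,292,-344,0,-1],[0,0,19,332,-391,0,-1],[0,0,21,372,-438,0,-1]]
  ],
  "force": 40
}}

```text
t: 2.55
ee_pos: [0.4375, -0.1713, 0.4052]
tool_rot: [[0.996, -0.088, 0.001], [-0.088, -0.996, -0.001], [0.002, 0.0, -1.0]]
wrist_force: [1.6, -0.6, 0.6]
width: 0.0854
grip_force: 0.0
```

```bash
cat > g.py <<'E'
import sys
from h import *
from scipy.spatial.transform import Rotation as Ro
# rotation of a downward tool with tool-x yaw (deg), then tilt about tool y
def down(yaw,tilt=0): return (Ro.from_euler('z',yaw,degrees=True)*Ro.from_euler('x',180,degrees=True)*Ro.from_euler('y',tilt,degrees=True)).as_matrix()
def rel(p,R,p0=None,R0=None):
    s=env.read_state()
    if p0 is None: p0,R0=np.array(s['ee_pos']),np.array(s['tool_rot'])
    print('turn',Ro.from_matrix(R0.T@R).as_rotvec(degrees=True).round(1),'shift',(R0.T@(np.array(p)-p0)*1000).round(1))
def st():
    s=env.read_state(); print('t',round(s['t'],2),'p',np.round(s['ee_pos'],4),'R',np.round(s['tool_rot'],3).tolist(),'q',np.round(s['q'],2),'F',np.round(s['wrist_force'],1),'w',round(s['width'],4),'g',round(s['grip_force'],1))
E
python3 - <<'E'
from g import *
st(); rel([.517,.0058,.405],down(-11))
E
```

```text
t 2.55 p [ 0.4375 -0.1713  0.4052] R [[0.996, -0.088, 0.001], [-0.088, -0.996, -0.001], [0.002, 0.0, -1.0]] q [ 0.25  0.27  0.03  2.17 -0.01  0.7  -1.37] F [ 1.6 -0.6  0.6] w 0.0854 g 0.0
turn [ 0.  -0.1  6. ] shift [  63.6 -183.5    0.2]
```

Emit:
{"method": "move_arm", "body": {
  "motion": [
    [[0,0,1,16,-46,0,-1],[0,0,3,32,-92,0,-1],[0,0,4,48,-135,0,-1],[0,0,5,58,-165,0,-1],[0,0,6,62,-180,0,-1],[0,0,6,63,-183,0,-1],[0,0,6,63,-183,0,-1],[0,0,6,63,-183,0,-1],[0,0,6,63,-183,0,-1],[0,0,6,63,-183,0,-1]]
  ]
}}

```text
t: 3.8
ee_pos: [0.5152, 0.0032, 0.4047]
tool_rot: [[0.982, -0.191, -0.0], [-0.191, -0.982, -0.0], [-0.0, 0.0, -1.0]]
wrist_force: [0.0, 0.9, 0.2]
width: 0.0854
grip_force: 0.0
```

```bash
python3 - <<'E'
from g import *
st(); im,W=cloud('wrist'); save('pics/w1.png',im); np.save('w1.npy',W)
def rect(n,m):
    m=cv2.morphologyEx(m.astype(np.uint8),cv2.MORPH_OPEN,np.ones((3,3)))
    k,l,s,_=cv2.connectedComponentsWithStats(m); m=l==1+np.argmax(s[1:,4])
    P=W[m]; r=cv2.minAreaRect((P[:,:2]*1000).astype(np.float32)); print(n,len(P),np.round(r[0],1),np.round(r[1],1),round(r[2],1),'z',np.round(np.percentile(P[:,2],[5,50,95]),3))
hsv=cv2.cvtColor(im,cv2.COLOR_RGB2HSV); Z=W[...,2]; X=W[...,0];Y=W[...,1]
near=(X>.3)&(X<.75)&(abs(Y)<.15)
rect('box',near&(abs(Z-.096)<.008)&(X<.58)&(hsv[...,0]>15))
rect('carton',near&(abs(Z-.061)<.008))
rect('label',near&(abs(Z-.061)<.008)&(hsv[...,1]<50)&(hsv[...,2]>120))
rel([.517,.0058,.239],down(-11))
E
```

```text
t 3.8 p [0.5152 0.0032 0.4047] R [[0.982, -0.191, -0.0], [-0.191, -0.982, -0.0], [-0.0, 0.0, -1.0]] q [-0.09  0.33 -0.    2.08  0.    0.74 -1.86] F [0.  0.9 0.2] w 0.0854 g 0.0
box 2240 [519.6   4.9] [43.9 63.8] 79.0 z [0.095 0.096 0.097]
carton 31538 [564.1  -7.2] [180.6 242.6] 84.1 z [0.059 0.06  0.061]
label 2160 [524.4  -3.8] [70.  90.3] 84.3 z [0.059 0.061 0.062]
turn [ 0.  0. -0.] shift [  1.2  -2.7 165.7]
```

View pics/w1.png

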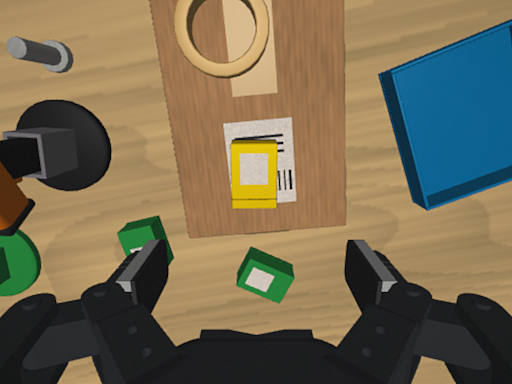

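The wrist view shows the yellow box at (254,172) on the label. It measures 43.9 x 63.8 mm at (0.5195, 0.005) with yaw -11°, and its top is at 96 mm. The label's centre is at (0.524, -0.004). Next I'll descend and grip it.

Emit:
{"method": "move_arm", "body": {
  "motion": [
    [[0,0,0,4,-3,30,-1],[0,0,0,4,-3,75,-1],[0,0,0,4,-3,115,-1],[0,0,0,4,-3,145,-1],[0,0,0,4,-3,160,-1],[0,0,0,4,-3,165,-1],[0,0,0,4,-3,165,-0.3],[0,0,0,4,-3,165,0.5],[0,0,0,4,-3,165,1],[0,0,0,4,-3,165,1]]
  ],
  "force": 40
}}

```text
t: 5.1
ee_pos: [0.5203, 0.0058, 0.2408]
tool_rot: [[0.982, -0.19, 0.002], [-0.19, -0.982, -0.0], [0.002, -0.0, -1.0]]
wrist_force: [-1.2, 0.0, 6.8]
width: 0.0432
grip_force: 42.5
```

```bash
python3 - <<'E'
from g import *
st(); rel([.519,-.244,.185],down(-11))
E
```

```text
t 5.1 p [0.5203 0.0058 0.2408] R [[0.982, -0.19, 0.002], [-0.19, -0.982, -0.0], [0.002, -0.0, -1.0]] q [-0.09  0.6  -0.01  2.18  0.01  0.37 -1.87] F [-1.2  0.   6.8] w 0.0432 g 42.5
turn [-0.  -0.1  0. ] shift [ 46.2 245.5  55.8]
```

Emit:
{"method": "move_arm", "body": {
  "motion": [
    [[0,0,0,0,0,-15,1],[0,0,0,0,0,-45,1],[0,0,0,3,15,-60,1],[0,0,0,10,50,-60,1],[0,0,0,18,95,-60,1],[0,0,0,27,145,-60,1],[0,0,0,36,190,-60,1],[0,0,0,42,225,-50,1],[0,0,0,46,242,-35,1],[0,0,0,46,245,-20,1]]
  ]
}}

```text
t: 6.35
ee_pos: [0.5179, -0.2445, 0.2587]
tool_rot: [[0.981, -0.192, -0.0], [-0.192, -0.981, -0.0], [-0.0, 0.0, -1.0]]
wrist_force: [-0.4, 0.4, -3.9]
width: 0.0435
grip_force: 41.5
```

```bash
python3 - <<'E'
from g import *
st(); rel([.519,-.244,.185],down(-11))
E
```

```text
t 6.35 p [ 0.5179 -0.2445  0.2587] R [[0.981, -0.192, -0.0], [-0.192, -0.981, -0.0], [-0.0, 0.0, -1.0]] q [ 0.39  0.61 -0.03  2.05  0.04  0.48 -1.44] F [-0.4  0.4 -3.9] w 0.0435 g 41.5
turn [ 0.   0.  -0.1] shift [ 1.  -0.7 73.7]
```

Emit:
{"method": "move_arm", "body": {
  "motion": [
    [[0,0,0,1,0,20,1],[0,0,0,1,0,45,1],[0,0,0,1,0,62,1],[0,0,0,1,0,70,1],[0,0,0,1,0,73,1],[0,0,0,1,0,73,1],[0,0,0,1,0,73,0.4],[0,0,0,1,0,73,-0.3],[0,0,0,1,0,73,-1],[0,0,0,1,0,73,-1]]
  ]
}}

```text
t: 7.6
ee_pos: [0.5196, -0.2436, 0.1871]
tool_rot: [[0.982, -0.19, 0.001], [-0.19, -0.982, -0.0], [0.001, 0.0, -1.0]]
wrist_force: [0.4, -0.4, -0.3]
width: 0.0858
grip_force: 0.0
```

```bash
python3 - <<'E'
from g import *
st(); p=[.519,-.244,.185]
rel([.519,-.244,.45],down(-13)); rel([.46,.20,.45],down(-13.5))
E
```

```text
t 7.6 p [ 0.5196 -0.2436  0.1871] R [[0.982, -0.19, 0.001], [-0.19, -0.982, -0.0], [0.001, 0.0, -1.0]] q [ 0.38  0.73 -0.03  2.07  0.05  0.34 -1.45] F [ 0.4 -0.4 -0.3] w 0.0858 g 0.0
turn [ 0. -0.  2.] shift [  -0.3    0.5 -262.9]
turn [ 0.  -0.   2.5] shift [-142.7 -424.1 -263.1]
```

Emit:
{"method": "move_arm", "body": {
  "motion": [
    [[0,0,0,0,0,-20,-1],[0,0,0,0,0,-65,-1],[0,0,0,0,0,-115,-1],[0,0,0,-5,-15,-160,-1],[0,0,0,-15,-45,-195,-1],[0,0,0,-30,-90,-220,-1],[0,0,1,-45,-135,-240,-1],[0,0,1,-60,-185,-255,-1],[0,0,2,-77,-235,-263,-1],[0,0,2,-95,-285,-263,-1]]
  ]
}}

```text
t: 8.85
ee_pos: [0.4797, 0.0559, 0.4519]
tool_rot: [[0.974, -0.225, 0.004], [-0.225, -0.974, 0.0], [0.004, -0.001, -1.0]]
wrist_force: [1.3, 0.3, -0.3]
width: 0.0853
grip_force: 0.0
```

```bash
python3 - <<'E'
from g import *
st(); rel([.47,.22,.45],down(-13.5))
E
```

```text
t 8.85 p [0.4797 0.0559 0.4519] R [[0.974, -0.225, 0.004], [-0.225, -0.974, 0.0], [0.004, -0.001, -1.0]] q [-0.1   0.23 -0.13  2.09  0.04  0.82 -2.05] F [ 1.3  0.3 -0.3] w 0.0853 g 0.0
turn [-0.1 -0.2  0.5] shift [ -46.3 -157.7    2. ]
```

Emit:
{"method": "move_arm", "body": {
  "motion": [
    [[0,0,0,-12,-45,0,-1],[0,0,0,-25,-85,0,-1],[0,0,0,-36,-120,0,-1],[0,0,0,-43,-145,0,-1],[0,0,0,-46,-155,0,-1],[0,0,0,-46,-157,0,-1],[0,0,0,-46,-157,0,-1],[0,0,0,-46,-157,0,-1],[0,0,0,-46,-157,0,-1],[0,0,0,-46,-157,0,-1]]
  ]
}}

```text
t: 10.1
ee_pos: [0.4708, 0.2173, 0.4497]
tool_rot: [[0.974, -0.225, -0.0], [-0.225, -0.974, -0.0], [-0.0, 0.0, -1.0]]
wrist_force: [0.4, -0.0, -1.1]
width: 0.0853
grip_force: 0.0
```

```bash
python3 - <<'E'
from g import *
st(); im,W=cloud('wrist'); im2,T=cloud('top')
save('pics/w2.png',np.hstack([cv2.resize(im,(400,300)),cv2.resize(im2[130:235,150:360],(400,300))]))
np.save('w2.npy',W)
def big(m):
    m=cv2.morphologyEx(m.astype(np.uint8),cv2.MORPH_OPEN,np.ones((3,3)))
    k,l,s,_=cv2.connectedComponentsWithStats(m); return l==1+np.argmax(s[1:,4])
def rect(n,P):
    r=cv2.minAreaRect((P[:,:2]*1000).astype(np.float32)); print(n,len(P),np.round(r[0],1),np.round(r[1],1),round(r[2],1),'z',np.round(np.percentile(P[:,2],[3,50,97]),3))
hsv=cv2.cvtColor(im,cv2.COLOR_RGB2HSV); X,Y,Z=W[...,0],W[...,1],W[...,2]
near=(X>.48)&(X<.68)&(Y>.17)&(Y<.31)
rect('scanner top',W[big(near&(Z>.09))])
rect('sleeve',W[big(near&(Z>.06)&(Z<.075))])
# top-face plane of the head
yaw=np.radians(-13.5); 
P=W[big(near&(Z>.09))]
n0=np.array([-np.cos(yaw)*.5,-np.sin(yaw)*.5,.866])
# normals by neighbours
gx=np.gradient(W,axis=1);gy=np.gradient(W,axis=0);N=np.cross(gy,gx);N/=np.linalg.norm(N,axis=-1,keepdims=True)+1e-9;N*=np.sign(N[...,2:])
m=big(near&(Z>.09)&(N@n0>.93)); Q=W[m]; c=Q.mean(0);u,s,v=np.linalg.svd(Q-c,full_matrices=False)
print('face',len(Q),c.round(4),v.round(3)); nn=v[2]*np.sign(v[2][2]); e=v[0]*np.sign(v[0][2])
for a in v[:2]:
    t=(Q-c)@a; print('extent',np.percentile(t,[1,99]).round(4))
print('elev of long axis',np.degrees(np.arcsin(e[2])),'yaw',np.degrees(np.arctan2(e[1],e[0])))
tm=(T[...,0]>.45)&(T[...,0]<.59)&(T[...,1]<-.18)&(T[...,1]>-.31)&(cv2.cvtColor(im2,cv2.COLOR_RGB2HSV)[...,0]<35)&(T[...,2]>.025)
rect('box',T[tm])
E
```

```text
t 10.1 p [0.4708 0.2173 0.4497] R [[0.974, -0.225, -0.0], [-0.225, -0.974, -0.0], [-0.0, 0.0, -1.0]] q [-0.36  0.28 -0.2   2.02  0.07  0.85 -2.4 ] F [ 0.4 -0.  -1.1] w 0.0853 g 0.0
scanner top 20146 [490.6 247.4] [21.1 86.1] 0.0 z [0.306 0.354 0.372]
sleeve 69 [588.3 211.8] [ 3.  18.9] 75.3 z [0.061 0.069 0.071]Traceback (most recent call last):
  File "<stdin>", line 20, in <module>
  File "<stdin>", line 7, in big
    return _wrapfunc(a, 'argmax', axis=axis, out=out, **kwds)
    return bound(*args, **kwds)
ValueError: attempt to get argmax of an empty sequence
```

View pics/w2.png

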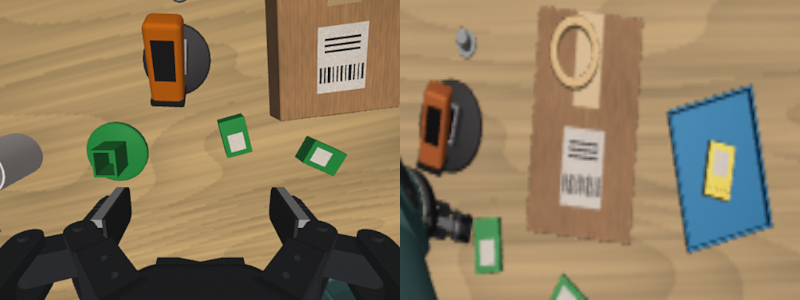

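The box stands in the tray at (720,170) in the right half. The label is clear, and in the left half the scanner head at (165,58) is aligned with the tool. Next I'll fit the head more precisely.

```bash
python3 - <<'E'
from g import *
W=np.load('w2.npy'); X,Y,Z=W[...,0],W[...,1],W[...,2]
near=(X>.48)&(X<.68)&(Y>.17)&(Y<.31)
m=near&(Z>.09)&(Z<.18); P=W[m]
r=cv2.minAreaRect((P[:,:2]*1000).astype(np.float32)); print('all',len(P),r,np.percentile(P[:,2],[2,98]).round(3))
yaw=np.radians(-13); n0=np.array([-np.cos(yaw)*.5,-np.sin(yaw)*.5,.866])
best=None; rng=np.random.default_rng(0)
for _ in range(400):
    a,b,c=P[rng.integers(len(P),size=3)]; n=np.cross(b-a,c-a); L=np.linalg.norm(n)
    if L<1e-5: continue
    n=n/L*np.sign(n[2])
    if n@n0<.95: continue
    k=abs((P-a)@n)<.0015
    if best is None or k.sum()>best.sum(): best=k
Q=P[best]; c=Q.mean(0); n=np.linalg.svd(Q-c,full_matrices=False)[2][2]; n*=np.sign(n[2])
print('plane',len(Q),n.round(3),'tilt',np.degrees(np.arccos(n[2])).round(1),'yaw',np.degrees(np.arctan2(-n[1],-n[0])).round(1))
r=cv2.minAreaRect((Q[:,:2]*1000).astype(np.float32)); print('face',r)
c=np.array([r[0][0]/1000,r[0][1]/1000,0]); c[2]=Q[:,2].mean()-((c-Q.mean(0))[:2]@n[:2])/n[2]
print('face centre',c.round(4),'head centre',(c-.019*n).round(4))
E
```

```text
all 5791 ((567.0064086914062, 235.19451904296875), (42.69869613647461, 98.63581848144531), 74.90592193603516) [0.126 0.17 ]
plane 3817 [-0.481  0.114  0.87 ] tilt 29.6 yaw -13.3
face ((559.2274780273438, 236.81373596191406), (41.02596664428711, 82.72164154052734), 74.61324310302734)
face centre [0.5592 0.2368 0.1488] head centre [0.5684 0.2347 0.1322]
```

Head centre is at (0.568, 0.2345, 0.132), which matches the given height, with yaw -14° and tilt 29.6°. The 60° re-orientation needs a check against the joint limits, so I'll fit a rough arm model from the logged states and test the path options.

```bash
cat > kin.py <<'E'
from g import *
from scipy.optimize import least_squares
D=[([1.19749,.59120,.04840,1.60848,-.03328,.94270,-.03373],[.20023,-.69681,.40471],16.03),
([.25,.27,.03,2.17,-.01,.70,-1.37],[.4375,-.1713,.4052],-5.05),
([-.09,.33,0,2.08,0,.74,-1.86],[.5152,.0032,.4047],-11),
([-.09,.6,-.01,2.18,.01,.37,-1.87],[.5203,.0058,.2408],-10.95),
([.39,.61,-.03,2.05,.04,.48,-1.44],[.5179,-.2445,.2587],-11.07),
([.38,.73,-.03,2.07,.05,.34,-1.45],[.5196,-.2436,.1871],-10.95),
([-.1,.23,-.13,2.09,.04,.82,-2.05],[.4797,.0559,.4519],-13.0),
([-.36,.28,-.2,2.02,.07,.85,-2.4],[.4708,.2173,.4497],-13.0)]
D=[(np.array(q),np.array(p),down(y)) for q,p,y in D]
lo=np.array([-2.69,-.47,-1.27,.19,-1.53,.08,-3.09]);hi=np.array([2.69,2.24,1.36,2.51,4.68,2.07,3.09])
def rz(a): c,s=np.cos(a),np.sin(a); return np.array([[c,-s,0],[s,c,0],[0,0,1.]])
def ry(a): c,s=np.cos(a),np.sin(a); return np.array([[c,0,s],[0,1,0],[-s,0,c]])
def fk(q,k,s):
    H,a,L1,b,L2,c,L3,c1,c7=k
    A=rz(s[0]*q[0]+c1); p=A@[0,0,H]; A=A@ry(q[1])@rz(s[1]*q[2]); p=p+A@[a,0,L1]
    A=A@ry(q[3])@rz(s[2]*q[4]); p=p+A@[b,0,L2]; A=A@ry(q[5])@rz(s[3]*q[6]+c7); return p+A@[0,0,L3]+A@rz(-s[3]*q[6]-c7)@[c,0,0],A
def fit():
    best=None
    for m in range(16):
        s=[1 if m>>i&1 else -1 for i in range(4)]
        for c7 in(0,1.57,3.14,-1.57):
            f=lambda k:np.concatenate([np.r_[fk(q,k,s)[0]-p,.3*(fk(q,k,s)[1]-R).ravel()] for q,p,R in D])
            r=least_squares(f,[.3,0,.4,0,.4,0,.1,0,c7])
            if best is None or r.cost<best[0]-1e-9: best=(r.cost,r.x,s)
    return best
if __name__=='__main__':
    c,k,s=fit(); print(c,k.round(4),s)
    for q,p,R in D: a,B=fk(q,k,s); print(((a-p)*1000).round(1),np.degrees(np.linalg.norm(Ro.from_matrix(B.T@R).as_rotvec())).round(2))
    np.save('k.npy',np.r_[k,s])
E
python3 kin.py
```

```text
0.00019657840851043602 [-2.6000e-02  3.0000e-04  6.2600e-01  1.2000e-03  4.6280e-01 -2.5000e-03
 -1.8310e-01 -7.9900e-02  1.4894e+00] [-1, -1, -1, -1]
[-12.2  -3.5  -1. ] 0.09
[0.7 9.3 0.8] 0.26
[ 0.2  2.  -0.8] 0.58
[-0.1  2.9 -0.6] 0.5
[-0.3 -4.2  0.6] 0.29
[-0.5 -0.5 -0.2] 0.28
[-1.3  5.9 -0.7] 0.28
[-1.2  4.1  1.9] 0.21
```

```bash
sed -i 's/H,a,L1,b,L2,c,L3,c1,c7=k/H,a,L1,b,L2,c,L3,c1,c7,d,d2=k/; s/p=A@\[0,0,H\]/p=A@[0,d,H]/; s/c7)@\[c,0,0\]/c7)@[c,d2,0]/; s/,0,c7\])/,0,c7,0,0])/; s/f=lambda k:np.concatenate(\[/f=lambda k:np.concatenate([.01*(k-[.28,0,.5,0,.5,0,.12,0,c7,0,0]),*[/; s/for q,p,R in D\])$/for q,p,R in D]])/' kin.py; python3 kin.py
cat > plan.py <<'E'
from kin import *
v=np.load('k.npy');k0,s=v[:11],v[11:]
def track(q,poses,k):
    for p,R in poses:
        def f(x): a,A=fk(x,k,s); return np.r_[a-p,.3*Ro.from_matrix(A.T@R).as_rotvec(),.01*(x-q)]
        r=least_squares(f,np.clip(q,lo+1e-3,hi-1e-3),bounds=(lo,hi)); q=r.x
        e=np.linalg.norm(f(q)[:6])
        if e>.012: return None,e
    return q,e
def interp(a,b,n):
    w=Ro.from_matrix(a[1].T@b[1]).as_rotvec()
    return [(a[0]+(b[0]-a[0])*t,a[1]@Ro.from_rotvec(w*t).as_matrix()) for t in np.linspace(0,1,n+1)[1:]]
q0=D[-1][0]; h=np.array([.568,.2345,.134]); lab=np.array([.5244,-.0038,.06])
if __name__=='__main__':
  for L3 in(.09,.14,.2):
    k=k0.copy(); k[0]+=L3-k[6]; k[6]=L3
    for flip in(0,180):
      Rg=down(-14+flip); g=(h-Rg@[0,0,.155],Rg)
      q,e=track(q0,interp(D[-1][1:],(g[0]+[0,0,.15],Rg),14)+interp((g[0]+[0,0,.15],Rg),g,3),k)
      if q is None: print(L3,flip,'no grasp',e); continue
      up=(g[0]+[0,0,.2],Rg); qu,e=track(q,interp(g,up,4),k)
      if qu is None: print(L3,flip,'no lift'); continue
      for psi in range(0,360,30):   # azimuth of n at the end
       for tilt in (60,45):
        # scanner nose n: at grasp azimuth 166; head pitch 30 -> 30+tilt
        M=(Ro.from_euler('z',psi-166,degrees=True)).as_matrix()
        n=np.array([np.cos(np.radians(psi)),np.sin(np.radians(psi)),0]); ax=np.cross(n,[0,0,-1])
        Rf=Ro.from_rotvec(np.radians(tilt)*ax).as_matrix()@M@Rg
        look=Ro.from_rotvec(np.radians(tilt)*ax).as_matrix()@(np.cos(np.radians(30))*n-[0,0,.5])
        hc=lab-look*.155
        pf=hc-Rf@[0,0,.155]
        hi_=(pf+[0,0,.12],Rf)
        qf,e=track(qu,interp(up,hi_,24)+interp(hi_,(pf,Rf),4),k)
        if qf is not None: print(L3,flip,psi,tilt,qf.round(2),round(min((qf-lo).min(),(hi-qf).min()),2),pf.round(3))
E
timeout 500 python3 plan.py
```

```text
4.371850080998396e-05 [ 1.4870e-01  5.0000e-04  6.2060e-01  3.0000e-04  4.6330e-01 -2.3000e-03
 -1.3000e-02  2.1000e-03  1.5714e+00 -2.5300e-02 -2.0700e-02] [-1, -1, -1, -1]
[ 0.6  0.5 -0.5] 0.09
[0.4 1.2 0.5] 0.26
[ 0.2 -1.8 -1. ] 0.58
[-1.4 -0.2 -0.7] 0.5
[ 0.5 -3.4  0.8] 0.29
[0.4 1.  0.2] 0.28
[ 0.3  0.1 -1. ] 0.28
[-1.3  1.3  1.7] 0.21
0.09 0 90 45 [-1.07  0.92  1.22  2.14 -0.1   0.61 -3.09] 0.0 [0.524 0.066 0.319]
0.09 0 120 45 [-1.08  0.79  1.14  2.31  0.28  0.14 -3.09] 0.0 [0.49  0.056 0.319]
0.09 0 240 60 [ 1.16  0.93 -1.23  2.23 -0.82  0.2   0.55] 0.04 [ 0.457 -0.12   0.293]
0.09 0 240 45 [ 0.94  0.74 -1.11  2.2  -0.3   0.18 -0.14] 0.1 [ 0.49  -0.064  0.319]
0.09 0 270 60 [ 1.05  0.96 -1.15  2.02 -0.29  0.74  0.31] 0.12 [ 0.524 -0.138  0.293]
0.09 0 270 45 [ 0.88  0.76 -1.03  2.06 -0.25  0.64  0.2 ] 0.24 [ 0.524 -0.073  0.319]
0.09 0 300 60 [ 0.9   1.02 -1.14  1.82 -0.08  1.21  0.38] 0.13 [ 0.592 -0.12   0.293]
0.09 0 300 45 [ 0.79  0.81 -1.01  1.93 -0.07  1.03  0.41] 0.26 [ 0.559 -0.064  0.319]
0.09 0 330 60 [ 0.73  1.08 -1.15  1.68  0.11  1.6   0.52] 0.12 [ 0.641 -0.071  
[... 4907 characters left out ...]
35] 0.45 [0.592 0.112 0.293]
0.2 180 60 45 [-0.15  0.7  -0.28  1.88  0.61  1.36 -1.33] 0.63 [0.559 0.056 0.319]
0.2 180 90 60 [-0.36  0.76 -0.32  2.01  0.95  1.45 -1.37] 0.5 [0.524 0.13  0.293]
0.2 180 90 45 [-0.17  0.63 -0.37  2.09  0.96  1.21 -1.24] 0.42 [0.524 0.066 0.319]
0.2 180 120 60 [-0.35  0.7  -0.44  2.35  1.38  1.34 -1.48] 0.16 [0.457 0.112 0.293]
0.2 180 120 45 [-0.11  0.56 -0.46  2.33  1.4   1.05 -1.22] 0.18 [0.49  0.056 0.319]
0.2 180 150 45 [ 0.24  0.59 -0.76  2.51  1.94  1.05 -1.13] 0.0 [0.464 0.031 0.319]
0.2 180 210 45 [ 1.06  0.8  -1.1   2.48  2.81  0.4  -0.37] 0.03 [ 0.464 -0.039  0.319]
0.2 180 240 45 [ 1.1   0.8  -1.11  2.25 -0.24  0.2   3.09] 0.0 [ 0.49  -0.064  0.319]
```

A half-turned grasp with the nose ending towards +y has comfortable joint margins. I'll turn the tool -179° about its z axis on the way to a hover above the head.

Emit:
{"method": "move_arm", "body": {
  "motion": [
    [[0,0,-5,8,-3,0,-1],[0,0,-15,20,-8,0,-1],[0,0,-25,35,-15,0,-1],[0,0,-35,50,-21,0,-1],[0,0,-45,63,-27,0,-1],[0,0,-55,75,-32,0,-1],[0,0,-65,84,-36,0,-1],[0,0,-75,89,-38,0,-1],[0,0,-85,91,-39,0,-1],[0,0,-95,91,-39,0,-1]]
  ],
  "force": 60
}}

```text
t: 11.45
ee_pos: [0.5685, 0.2351, 0.4495]
tool_rot: [[0.133, 0.991, -0.0], [0.991, -0.133, -0.0], [-0.0, -0.0, -1.0]]
wrist_force: [-0.3, 0.6, 0.9]
width: 0.0854
grip_force: 0.0
```

```bash
python3 - <<'E'
from g import *
st(); rel([.568,.2345,.40],down(166))
E
```

```text
t 11.45 p [0.5685 0.2351 0.4495] R [[0.133, 0.991, -0.0], [0.991, -0.133, -0.0], [-0.0, -0.0, -1.0]] q [-0.07  0.45 -0.56  1.8   0.29  0.96 -0.88] F [-0.3  0.6  0.9] w 0.0854 g 0.0
turn [ -0.   -0.  -83.7] shift [-0.7 -0.4 49.5]
```

Emit:
{"method": "move_arm", "body": {
  "motion": [
    [[0,0,-10,0,0,0,-1],[0,0,-20,0,0,0,-1],[0,0,-30,0,0,0,-1],[0,0,-40,0,0,5,-1],[0,0,-50,0,0,15,-1],[0,0,-60,0,0,25,-1],[0,0,-70,0,0,35,-1],[0,0,-78,0,0,45,-1],[0,0,-83.5,-1,0,50,-1],[0,0,-83.5,-1,0,50,-1]]
  ]
}}

```text
t: 12.7
ee_pos: [0.5682, 0.2337, 0.3989]
tool_rot: [[-0.968, 0.251, -0.001], [0.251, 0.968, -0.0], [0.001, -0.001, -1.0]]
wrist_force: [-0.6, 0.3, -0.6]
width: 0.0853
grip_force: 0.0
```

```bash
python3 - <<'E'
from g import *
st(); im,W=cloud('wrist'); save('pics/w3.png',im)
rel([.568,.2345,.285],down(166))
E
```

```text
t 12.7 p [0.5682 0.2337 0.3989] R [[-0.968, 0.251, -0.001], [0.251, 0.968, -0.0], [0.001, -0.001, -1.0]] q [ 0.14  0.6  -0.89  1.84  0.56  0.97  0.32] F [-0.6  0.3 -0.6] w 0.0853 g 0.0
turn [-0.  -0.  -0.6] shift [  0.3   0.4 114.4]
```

View pics/w3.png

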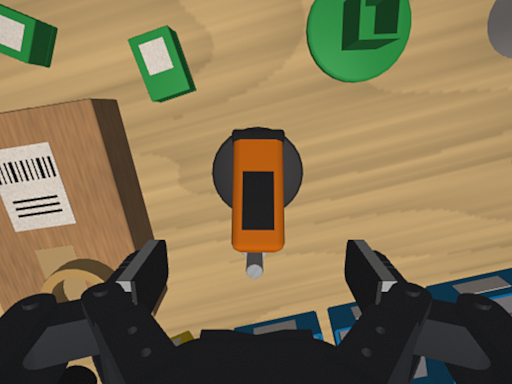

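The scanner head is centred between the fingers (column 258) and aligned with the tool. The bolt at (254,270) is clear of the fingers. I'll descend and grip.

Emit:
{"method": "move_arm", "body": {
  "motion": [
    [[0,0,0,0,0,20,-1],[0,0,0,0,0,55,-1],[0,0,0,0,0,85,-1],[0,0,0,0,0,105,-1],[0,0,0,0,0,114,-1],[0,0,0,0,0,114,-1],[0,0,0,0,0,114,-0.2],[0,0,0,0,0,114,0.4],[0,0,0,0,0,114,1],[0,0,0,0,0,114,1]]
  ],
  "force": 60
}}

```text
t: 14.0
ee_pos: [0.5684, 0.2347, 0.2866]
tool_rot: [[-0.968, 0.25, 0.002], [0.25, 0.968, 0.001], [-0.001, 0.001, -1.0]]
wrist_force: [-0.3, -0.1, 4.4]
width: 0.0398
grip_force: 61.1
```

```bash
python3 - <<'E'
from g import *
st()
E
```

```text
t 14.0 p [0.5684 0.2347 0.2866] R [[-0.968, 0.25, 0.002], [0.25, 0.968, 0.001], [-0.001, 0.001, -1.0]] q [ 0.06  0.73 -0.77  1.92  0.72  0.79  0.2 ] F [-0.3 -0.1  4.4] w 0.0398 g 61.1
```

Gripped at 39.8 mm. Next is a straight lift of 150 mm.

Emit:
{"method": "move_arm", "body": {
  "motion": [
    [[0,0,0,0,0,-8,1],[0,0,0,0,0,-22,1],[0,0,0,0,0,-38,1],[0,0,0,0,0,-55,1],[0,0,0,0,0,-75,1],[0,0,0,0,0,-97,1],[0,0,0,0,0,-120,1],[0,0,0,0,0,-140,1],[0,0,0,0,0,-150,1],[0,0,0,0,0,-150,1]]
  ]
}}

```text
t: 15.25
ee_pos: [0.5681, 0.2344, 0.4365]
tool_rot: [[-0.968, 0.25, 0.001], [0.25, 0.968, 0.0], [-0.001, 0.001, -1.0]]
wrist_force: [0.4, -0.4, -2.2]
width: 0.0391
grip_force: 60.5
```

```bash
cat > goal.py <<'E'
from g import *
# head centre / frame in tool at grasp, assumed rigid
Rg=np.array([[-.968,.25,.002],[.25,.968,.001],[-.001,.001,-1.]]);Rg=Ro.from_matrix(Rg).as_matrix();pg=np.array([.5684,.2347,.2866])
yaw=np.radians(166);n=np.array([np.cos(yaw),np.sin(yaw),0]);hx=.866*n-[0,0,.5]
hT=Rg.T@(np.array([.568,.2345,.132])-pg); xT=Rg.T@hx
def goal(psi,tilt,d=.148,lab=np.array([.5244,-.0038,.06])):
    m=np.array([np.cos(np.radians(psi)),np.sin(np.radians(psi)),0]); ax=np.cross(m,[0,0,-1])
    R=Ro.from_rotvec(np.radians(tilt)*ax).as_matrix()@Ro.from_euler('z',psi-166,degrees=True).as_matrix()@Rg
    return lab-(R@xT)*d-R@hT,R
E
python3 - <<'E'
from goal import *
st(); 
for a in((120,25,.25),(75,53,.248),(75,53,.148)): p,R=goal(*a); print(a,p.round(3),(R@xT).round(2)); rel(p,R)
E
```

```text
t 15.25 p [0.5681 0.2344 0.4365] R [[-0.968, 0.25, 0.001], [0.25, 0.968, 0.0], [-0.001, 0.001, -1.0]] q [ 0.16  0.56 -0.92  1.81  0.52  1.03  0.36] F [ 0.4 -0.4 -2.2] w 0.0391 g 60.5
(120, 25, 0.25) [ 0.564 -0.072  0.405] [-0.29  0.5  -0.82]
turn [  9.9 -23.8  45.2] shift [ -72.2 -297.3   31.3]
(75, 53, 0.248) [0.549 0.086 0.399] [ 0.03  0.12 -0.99]
turn [ 41.5 -41.5  83.8] shift [ -18.3 -148.5   36.9]
(75, 53, 0.148) [0.552 0.098 0.3  ] [ 0.03  0.12 -0.99]
turn [ 41.5 -41.5  83.8] shift [ -18.3 -136.4  136.2]
```

Emit:
{"method": "move_arm", "body": {
  "motion": [
    [[2,-2,4,0,-4,0,1],[5,-5,10,-1,-15,2,1],[8.5,-8.5,17,-3,-28,5,1],[12,-12,24.5,-5,-42,9,1],[16,-16,32,-7,-57,13,1],[20,-20,40,-9,-71,17,1],[24,-24,48,-10,-85,21,1],[28,-28,56,-12,-99,25,1],[31,-31,63,-14,-111,28,1],[34,-34,69,-15,-122,30,1]]
  ]
}}

```text
t: 16.5
ee_pos: [0.5518, 0.1123, 0.4044]
tool_rot: [[-0.072, 0.994, -0.076], [0.71, -0.002, -0.704], [-0.701, -0.105, -0.706]]
wrist_force: [0.4, -0.1, -1.8]
width: 0.0396
grip_force: 60.6
```

```bash
python3 - <<'E'
from goal import *
st(); 
for a in((75,53,.248),(75,53,.148)): p,R=goal(*a); print(a,p.round(3),(R@xT).round(2)); rel(p,R)
E
```

```text
t 16.5 p [0.5518 0.1123 0.4044] R [[-0.072, 0.994, -0.076], [0.71, -0.002, -0.704], [-0.701, -0.105, -0.706]] q [-0.17  0.5  -0.36  1.92  0.79  1.4  -0.9 ] F [ 0.4 -0.1 -1.8] w 0.0396 g 60.6
(75, 53, 0.248) [0.549 0.086 0.399] [ 0.03  0.12 -0.99]
turn [ 7.2 -7.5 14.8] shift [-15.   -2.5  22.3]
(75, 53, 0.148) [0.552 0.098 0.3  ] [ 0.03  0.12 -0.99]
turn [ 7.2 -7.5 14.8] shift [62.7 11.  83.8]
```

Joints have good margins. I'll finish the turn and descend to the final pose.

Emit:
{"method": "move_arm", "body": {
  "motion": [
    [[2,-2,4,-2,0,5,1],[4,-4,9,0,1,14,1],[6,-6,13,8,3,27,1],[7,-7.5,15,20,5,42,1],[7,-7.5,15,33,7,57,1],[7,-7.5,15,46,9,70,1],[7,-7.5,15,56,10,79,1],[7,-7.5,15,61,11,83,1],[7,-7.5,15,63,11,84,1],[7,-7.5,15,63,11,84,1]]
  ]
}}

```text
t: 17.75
ee_pos: [0.5523, 0.0982, 0.3014]
tool_rot: [[0.167, 0.966, -0.2], [0.579, -0.26, -0.773], [-0.798, 0.013, -0.603]]
wrist_force: [1.4, -0.3, -2.1]
width: 0.0396
grip_force: 60.7
```

```bash
python3 - <<'E'
from goal import *
st(); im,W=cloud('side'); im2,T=cloud('top'); im3,V=cloud('wrist')
save('pics/fin.png',np.vstack([np.hstack([cv2.resize(im[140:290,170:330],(400,300)),cv2.resize(im2[130:235,200:360],(400,300))]),np.hstack([cv2.resize(im3,(400,300)),np.zeros((300,400,3),np.uint8)])]))
rel(*goal(75,53,.148))
s=env.read_state();R=np.array(s['tool_rot']);p=np.array(s['ee_pos'])
lab=np.array([.5244,-.0038,.06])
# predicted label in window frame
xa=R@xT; ya=R@(Rg.T@np.cross([0,0,1],hx/np.linalg.norm(hx[:2]))*1); za=np.cross(xa,ya); w=p+R@hT+.048*xa
print('pred',[(float((lab-w)@a)) for a in(xa,ya,za)],np.degrees(np.arccos(-xa[2])))
# label + scanner as seen
hs=cv2.cvtColor(im,cv2.COLOR_RGB2HSV); o=(hs[...,0]<16)&(hs[...,1]>150)&(W[...,2]>.13)&(W[...,2]<.3)&(abs(W[...,0]-.52)<.12)&(abs(W[...,1])<.12)
P=W[o]; print('side head',len(P),P.mean(0).round(3),[np.percentile(P,q,axis=0).round(3).tolist() for q in(2,98)],'expected centre',(p+R@hT).round(3)); v=np.linalg.svd(P-P.mean(0),full_matrices=False)[2]; print(v.round(2))
for c,X in(('top',T),('side',W)):
    for m in env.masks_of('carton',c)[:1]:
        Q=X[m['region']]; Q=Q[abs(Q[:,2]-.061)<.007]; r=cv2.minAreaRect((Q[:,:2]*1000).astype(np.float32)); print(c,'carton',r)
E
```

```text
t 17.75 p [0.5523 0.0982 0.3014] R [[0.167, 0.966, -0.2], [0.579, -0.26, -0.773], [-0.798, 0.013, -0.603]] q [-0.23  0.67 -0.26  1.96  0.8   1.4  -1.28] F [ 1.4 -0.3 -2.1] w 0.0396 g 60.7
turn [ 0.3 -0.1 -0.2] shift [ 0.9 -0.3  1.2]
pred [0.10102729285260025, 0.002061294385643897, -0.00108316710729775] 7.146860708106106
side head 159 [ 0.515 -0.     0.209] [[0.5, -0.025, 0.17], [0.538, 0.062, 0.289]] expected centre [ 0.521 -0.021  0.208]
[[ 0.15 -0.04 -0.99]
 [ 0.    1.   -0.04]
 [-0.99 -0.   -0.15]]
top carton ((572.9495239257812, -7.3795318603515625), (180.34654235839844, 259.9180603027344), 84.1852798461914)
side carton ((569.98388671875, -5.9019317626953125), (189.17494201660156, 261.7573547363281), 85.15457153320312)
```

View pics/fin.png

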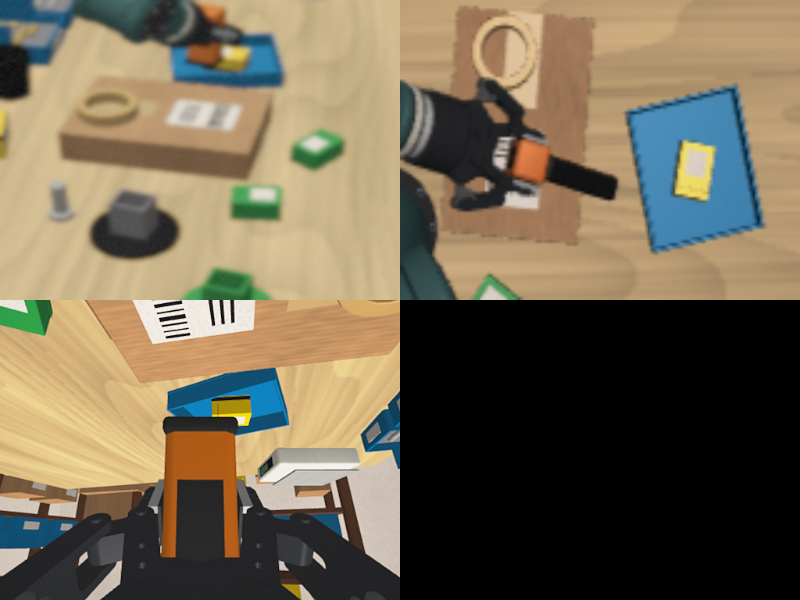

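The scanner hangs nose-down over the label, the box stands in the tray, and the carton hasn't moved. One last check for slip in the grip: fit the head's top face in the wrist camera and compare it with the predicted direction.

```bash
python3 - <<'E'
from goal import *
im,V=cloud('wrist'); s=env.read_state();R=np.array(s['tool_rot']);p=np.array(s['ee_pos'])
h=cv2.cvtColor(im,cv2.COLOR_RGB2HSV); m=(h[...,0]<16)&(h[...,1]>180)&(np.linalg.norm(V-(p+R@hT),axis=-1)<.065); m[:165]=0
m[:,:195]=0;m[:,315:]=0
P=V[m]; med=P.mean(0)
for _ in range(6):
    n=np.linalg.svd(P-P.mean(0),full_matrices=False)[2][2]; P=P[abs((P-P.mean(0))@n)<.003]
xa=R@xT; print(len(P),'n',n.round(3),'n.x (0 = no slip)',n@xa,'dist of centre to face',abs((p+R@hT-P.mean(0))@n)); 
y=R[:,1]; print('extent along x', np.percentile((P-p-R@hT)@xa,[2,98]),'along y',np.percentile((P-p-R@hT)@y,[2,98]))
st()
E
```

```text
8551 n [-0.258 -0.956 -0.136] n.x (0 = no slip) 0.012271782083073363 dist of centre to face 0.01824209548239392
extent along x [-0.02317591  0.03837965] along y [-0.01690013  0.01967041]
t 18.05 p [0.5522 0.098  0.3015] R [[0.167, 0.965, -0.2], [0.579, -0.26, -0.773], [-0.798, 0.013, -0.602]] q [-0.23  0.67 -0.26  1.96  0.8   1.4  -1.28] F [-0.5 -0.1 -2.6] w 0.0396 g 60.7
```

The scanner hasn't slipped (0.7° off), and the label is predicted 101 mm ahead of the window and within 3 mm of the line of sight. I'm handing it in.

```bash
python3 -c "
from cell import env
print(env.sign_off())"
```

```text
the job is handed in; nothing more can be done
None
```

I handed the job in at about 18 s with the screw box released upright in the blue tray and the scanner held nose-down, its window about 10 cm above the middle of the label; the hand-in call returned no verdict.

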